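# Load the cartridge dock from a spaced stack

## Task

Load the sloping dock by working down the stack: drop the blue cartridge into the pocket in line with the blue tab, then set the metal spacer plate squarely on top of the spare plate in the plate pile, then drop the orange cartridge into the pocket in line with the orange tab. Feel each cartridge into its pocket without forcing it, until it sits fully home on the pocket floor, and let go of everything; leave the bottle and the jar where they stand.

Things in the scene. Friction and masses are not known exactly. Their poses are not given: they have to be found in the camera images.
- dock: White loading dock on the bench, fixed, 310 mm wide along its y (level, along the row of pockets); origin at bench level under the deck's middle; x level, away from the robot. It carries the sloping deck, and behind the top of the slope a ledge at x = 60 to 110 mm, 122 mm above the bench. The tray on the deck is clamped tight; white cheeks at its ends are no higher than it.
- deck: Sloping white deck of the dock, 124 x 304 mm, 30 degrees from level. Origin at its middle, at the level of the pocket floors, 66 mm above the bench. x points up the slope (away from the robot and up), y along the row of pockets, z square to the slope (up and towards the robot): cartridges go in along -z.
- tray_nominal (a point): Nominal middle of the black tray's top face, on deck z, 16 mm from the deck's origin. The tray (104 x 266 x 16 mm) has three pockets right through it, 59 mm along deck x, 39 mm along y, 90 mm apart, one at its middle. It is clamped up to 10 mm to either side (deck y) of this point: the shift is not reported, is the same for all pockets and all through the job; find it by sight or touch.
- tab_blue: Blue tab 36 x 50 x 6 mm fixed on the ledge at the top of the slope, origin at the centre of its underside. Its x and y axes are level, y parallel to the row of pockets. It lies in line (up the slope) with one pocket's nominal place, so its y along the deck is -90, 0 or +90 mm: that pocket is for the blue cartridge.
- tab_orange: Orange tab, the same size, on the same ledge, in line with the pocket for the orange cartridge. (A like grey tab marks the third pocket, which stays empty.)
- cart_blue: Cartridge, a white box with blue ends (top and bottom), 54 x 36 x 46 mm along its x, y, z, about 90 g. Origin at the centre of its underside, z up through it. At the start it lies on top of the spacer plate, the topmost thing of the stack. In its pocket it may face either way along the slope, the 54 mm side up the slope; 30 mm of it then stand out of the tray.
- cart_orange: The same cartridge with orange ends, at the bottom of the stack, standing on the bench.
- plate: Aluminium spacer plate 100 x 60 x 5 mm along its x, y, z, about 80 g, origin at the centre of its underside. At the start it lies level on the orange cartridge, 46 mm above the bench, with the blue cartridge on it.
- pile_plate: The same kind of plate, 100 x 60 x 5 mm, origin at the centre of its underside: the start of the plate pile. It lies loose on a fixed black block 90 x 44 x 14 mm, so its top is 19 mm above the bench. The other plate goes on top, edges lined up, long side along long side.
- bottle: Bystander: bottle 56 mm across, 130 mm tall, origin at the centre of its underside.
- jar: Bystander: jar 54 mm across, 65 mm tall, origin at the centre of its underside.

How it is judged:
By the outcome, as a careful person would: the job done as asked, in the order asked, and still so for the second after the job is handed in, with the robot touching nothing.
It also fails if it takes over 72 s, if anything falls off the work surface, if the arm or the gripper's body presses on something with over 40 N, if the wrist force passes 120 N, or if a joint passes its speed limit or range.

## Robot

A 7-joint arm with a two-finger parallel gripper is mounted at the origin on the work surface. World frame = base frame: x ahead of the robot, y to its left, z up, the work surface at z = 0. Lengths are in mm, angles in rad, forces in N, time in s.
With the tool pointing down it reaches from about 425 to 875 mm from the base axis. Payload 8.4 kg.
Tool frame: the origin (TCP) lies between the finger pads; the fingertips stand 22 mm ahead of it and the grasp point (between the pads) lies 3 mm ahead of it; z points along the fingers, y is the direction in which the jaws open and shut (so a half turn about z gives the same grasp; the last joint's range is limited). The gripper opens to 87 mm and grips with 3 to 60 N. Pads are 19 mm wide; open, the fingers measure 117 mm over their backs; the gripper's body (75 mm by 190 mm) begins 51 mm behind the grasp point.
Start: joints at [-1.41, 0.333, 0.04, 1.465, -0.013, 1.343, -0.059], TCP at [166.98, 628.158, 244.546] pointing down, gripper open.
Joint ranges: [-2.58, 2.58], [-0.38, 2.09], [-1.3, 1.39], [0.25, 2.4], [-1.5, 4.64], [0.08, 2.09], [-2.65, 2.65]. Speed limits (rad/s): [2.22, 2.22, 2.79, 2.79, 3.14, 3.14, 3.14].

## Interface

Orientations are given as a 3x3 rotation matrix whose columns are the frame's x, y, z axes.
In Python, from workcell import manip gives the robot as it stands. The module is installed in compiled form; this text tells all that it offers.
- The arm moves only by the shell command python3 -m creep 'ROWS' [FORCE]. ROWS is JSON, a list of rows, each an object with "grip": the finger opening in mm, from 0 to 87; "dp": the shift along the tool's x, y, z in mm, a list of three; "delta_rot": the turn, a rotation vector about the tool's x, y, z in degrees, a list of three. In form: [{"grip": grip, "dp": [x, y, z], "delta_rot": [wx, wy, wz]}, ...]. A call has 1 to 5 rows; each row is the pose to reach, as a shift and turn from the pose measured when the call began, along the tool's axes at that moment; what a row does not reach only later rows make up. A row lasts 1/8 s, in which the tool goes at most 62.5 mm and 10.7 degrees, less where a joint would pass 70% of its speed; a pose out of reach is approached as far as the arm can. A call with a gripper value outside its range is refused whole. The fingers move at their own pace and stop on an object; FORCE is the grip in N (left out, the last holds). Time passes only in rows, so rows that repeat a pose let the fingers close. It gives the time, the measured TCP pose, the force and the opening at its end, in the units of the state.
- manip.read_state(): the state, without advancing time (a new reading comes with each control period).
- manip.grab_frame(name): name is "side" or "top" or "wrist"; returns the picture (400x640x3 uint8, red, green, blue); there is no depth.
- manip.camera_model(name): a dict with "fx", "fy", "cx", "cy" (pixels), "distortion" ([k1, k2, p1, p2, k3] as OpenCV has them; the pictures are not rectified), "extrinsics" (4x4, takes a point from camera to world coordinates). Camera axes: x right, y up, looking along -z (the intrinsics and any distortion apply to the point x, -y, -z); pixel columns grow to the right and rows downward; lengths in mm; the calibration is good to about 2 mm. A picture is of the moment at which its call begins: read the wrist's pose just before it. camera_model takes no time and is no camera call; for the wrist camera it gives the pose at the moment of the call.
- manip.job_done(): hands the job in, once; it reports no verdict.
The state is a dict: "time_s": time; "q": joint angles; "joint_vel": joint speeds; "joint_torque": joint torques, N m; "position": TCP position; "tcp_rot": TCP orientation; "ft_force": force on the tool from outside, world axes, zero at the start; "moment": the same for the moment, N m; "finger_gap": finger opening in mm.
Only numpy, scipy, OpenCV 4.12 (cv2) and the standard library are available. Lean on these libraries where they do the work, as an engineer would, in place of code of your own. Each camera call takes 0.05 s, during which the arm holds its last target. There are 200 camera calls.

## Working session

There is one attempt and no reset: what is moved stays moved. The work goes in short steps, Python scripts to look and compute and a shell command to move; the robot and the scene stay as the last step left them, time stands still between calls to the robot, and variables do not carry over. Pictures are saved under pics/ and viewed, about 8 in all and at most 12, crops included, and the job is handed in when it is done.

```bash
mkdir -p pics; python3 - <<'E'
from workcell import manip
import cv2,numpy as np
s=manip.read_state();print(s['time_s'],s['position'],s['tcp_rot'],s['finger_gap'],s['ft_force'])
for n in('side','top'):
    m=manip.camera_model(n);print(n,m)
    im=manip.grab_frame(n);cv2.imwrite(f'pics/{n}0.png',im[...,::-1])
E
```

```text
0.0 [166.90254758 627.7621561  243.66434202] [[-9.66434311e-01  2.56913664e-01 -3.04024980e-04]
 [ 2.56913819e-01  9.66433022e-01 -1.58244215e-03]
 [-1.12731232e-04 -1.60743461e-03 -9.99998702e-01]] 87.13206680068839 [0.18766572 0.42234559 0.10490482]
side {'fx': 449.0325460117843, 'fy': 449.0325460117843, 'cx': 315.36762865290183, 'cy': 195.8297908648099, 'distortion': array([0.00577941, 0.        , 0.        , 0.        , 0.        ]), 'extrinsics': array([[ 8.45368222e-01,  2.52887141e-01, -4.70532319e-01,
         5.41952741e+01],
       [-5.34004819e-01,  4.22884214e-01, -7.32125532e-01,
        -8.32623253e+02],
       [ 1.38355574e-02,  8.70182185e-01,  4.92535828e-01,
         6.84196830e+02],
       [ 0.00000000e+00,  0.00000000e+00,  0.00000000e+00,
         1.00000000e+00]])}
top {'fx': 420.3789987075892, 'fy': 420.3789987075892, 'cx': 320.97395881074226, 'cy': 192.59568655193306, 'distortion': array([-0.04843094,  0.        ,  0.        ,  0.        ,  0.        ]), 'extrinsics': array([[-2.42377895e-02,  9.72873094e-01, -2.30066235e-01,
         3.86623386e+02],
       [-9.99706163e-01, -2.35086947e-02,  5.90999827e-03,
         2.23338070e+01],
       [ 3.41121434e-04,  2.30141878e-01,  9.73157027e-01,
         1.02817436e+03],
       [ 0.00000000e+00,  0.00000000e+00,  0.00000000e+00,
         1.00000000e+00]])}
```

View pics/side0.png

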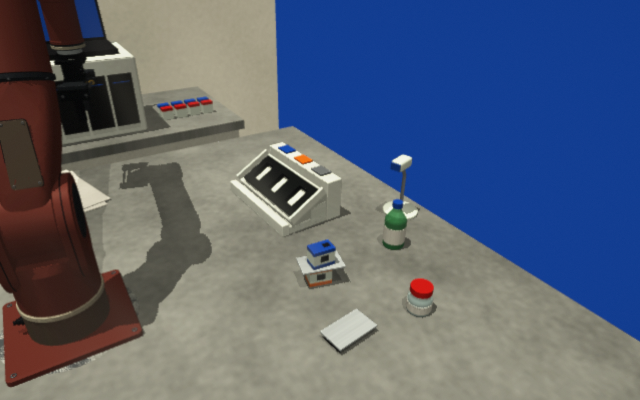

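View pics/top0.png

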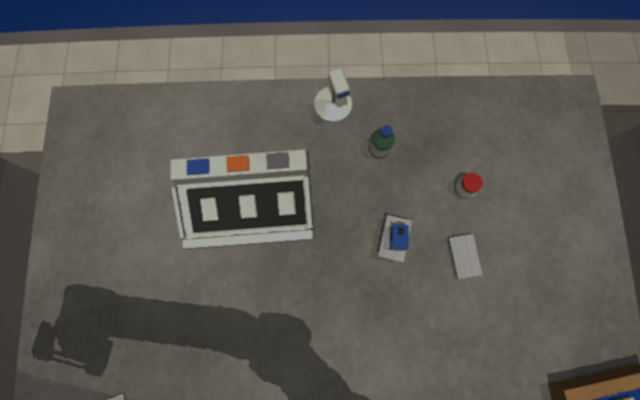

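The side view shows the dock with the blue, orange and grey tabs at (287,149), (304,159) and (321,170), the stack at (320,262), and the pile at (349,330). In the top view the tabs are at (198,167), (238,163) and (278,160), so blue is at +90 and orange at 0. The pockets are at about (209,209), (248,206) and (287,203). The stack is at (397,237), the pile at (465,256), the bottle at (382,140) and the jar at (470,184).

```bash
cat > h.py <<'E'
import cv2,numpy as np
from workcell import manip
def ray(m,px):
    K=np.array([[m['fx'],0,m['cx']],[0,m['fy'],m['cy']],[0,0,1.]])
    u=cv2.undistortPoints(np.float64(px).reshape(-1,1,2),K,np.float64(m['distortion'])).reshape(-1,2)
    T=m['extrinsics'];d=np.c_[u[:,0],-u[:,1],-np.ones(len(u))]@T[:3,:3].T
    return T[:3,3],d
def onplane(m,px,p0,n=(0,0,1)):
    o,d=ray(m,px);n=np.float64(n);t=((np.float64(p0)-o)@n)/(d@n);return o+t[:,None]*d
def onz(m,px,z): return onplane(m,px,(0,0,z))
def proj(m,P):
    T=m['extrinsics'];c=(np.atleast_2d(P)-T[:3,3])@T[:3,:3];K=np.array([[m['fx'],0,m['cx']],[0,m['fy'],m['cy']],[0,0,1.]])
    return cv2.projectPoints(c*[1,-1,-1],np.zeros(3),np.zeros(3),K,np.float64(m['distortion']))[0].reshape(-1,2)
def blobs(mask,amin=30,roi=None):
    mask=mask.astype(np.uint8)*255
    if roi: k=np.zeros_like(mask);a,b,c,d=roi;k[b:d,a:c]=mask[b:d,a:c];mask=k
    cs,_=cv2.findContours(mask,cv2.RETR_EXTERNAL,cv2.CHAIN_APPROX_NONE)
    return sorted([c for c in cs if cv2.contourArea(c)>=amin],key=lambda c:-cv2.contourArea(c))
def rectz(m,c,z):
    """min-area rectangle of contour cast on height z: centre, long side, short side, long-axis deg"""
    p=onz(m,c.reshape(-1,2),z)[:,:2].astype(np.float32);(x,y),(w,h),a=cv2.minAreaRect(p)
    if w<h:w,h,a=h,w,a+90
    a=(a+90)%180-90
    return np.round([x,y,w,h,a],1)
def hsv(im): return cv2.cvtColor(im,cv2.COLOR_RGB2HSV).astype(int)
E
python3 - <<'E'
from h import *
im=cv2.imread('pics/top0.png')[...,::-1].copy();m=manip.camera_model('top');H=hsv(im);h,s,v=H[...,0],H[...,1],H[...,2]
print(im[167,198],im[163,238],im[160,278],im[238,400],im[256,465],im[225,395],im[209,209],im[220,228],im[300,400],im[165,180])
blue=(h>105)&(h<130)&(s>120)&(v>60);org=(h>5)&(h<20)&(s>130)&(v>80)
for n,k,z,roi in(('tabB',blue,128,(160,140,320,180)),('tabO',org,128,(160,140,320,180)),('cart',blue,97,(370,205,420,270)),('pile',(v>120)&(s<60),19,(440,225,490,285)),('plate',((v>110)&(s<60))|blue,51,(370,205,420,270)),('led',(v>110),122,(165,145,312,182)),('bottle',(h>45)&(h<90)&(s>80),90,(360,110,410,165)),('jar',(s>150)&((h<8)|(h>172)),65,(450,165,490,205))):
    for c in blobs(k,20,roi)[:2]: print(n,rectz(m,c,z),cv2.contourArea(c))
for c in blobs((v>90)&(s<70),30,(192,188,303,228))[:4]: print('pk',rectz(m,c,66),cv2.minAreaRect(c))
E
```

```text
[ 43  63 114] [160  85  43] [88 86 85] [ 41  65 118] [142 141 136] [ 41  65 117] [164 167 154] [41 40 38] [90 88 81] [163 166 152]
tabB [666.6 292.2  43.   31.6 -87.1] 235.0
tabO [671.7 202.7  46.7  33.5 -85.5] 261.0
cart [ 503.2 -155.7   53.    33.6   -4. ] 328.0
pile [ 460.4 -326.8   99.    58.2    7.5] 926.5
plate [ 504.6 -154.5  100.2   61.3  -15.5] 781.0
led [672.1 203.7 311.   52.8 -87. ] 2842.5
led [637.6 148.9 208.1  13.9  88.6] 243.0
bottle [ 727.7 -134.7   44.9   30.3  -83.7] 147.5
jar [ 631.5 -344.2   45.3   43.4   -5.9] 262.5
pk [591.2  98.9  55.8  39.3   4.5] ((286.0000305175781, 203.00001525878906), (23.177148818969727, 16.83964729309082), 84.80557250976562)
pk [586.1 189.2  55.2  39.1   3.5] ((247.37933349609375, 206.05174255371094), (23.08664321899414, 16.526050567626953), 85.2363510131836)
pk [581.  280.2  58.6  37.   10.3] ((208.6499786376953, 209.0499725341797), (23.7587890625, 15.980613708496094), 81.8698959350586)
pk [537.  108.4  92.4   4.7  88.7] ((282.0, 226.0), (2.0, 40.0), 90.0)
```

```bash
cat > to.py <<'E'
# python3 to.py x y z yaw [tilt]: dp, delta_rot needed; yaw = angle of x-axis of the grasped frame (jaws along its y), tilt = deck slope deg
import sys,numpy as np
from scipy.spatial.transform import Rotation as R
from workcell import manip
def target(yaw,tilt=0):
    z=R.from_euler('ZY',[yaw,-tilt],degrees=True).as_matrix()  # x up slope, z up
    return np.c_[-z[:,0],z[:,1],-z[:,2]]
if __name__=='__main__':
    a=list(map(float,sys.argv[1:]));s=manip.read_state();C=np.array(s['tcp_rot'])
    dp=C.T@(np.array(a[:3])-s['position']);rv=R.from_matrix(C.T@target(*a[3:])).as_rotvec(degrees=True)
    print('dp',dp.round(1),'rot',rv.round(1),'n',round(np.linalg.norm(dp)/62.5,1),'t',s['time_s'],'F',s['ft_force'].round(1),'M',np.round(s['moment'],2),'gap',round(s['finger_gap'],1))
E
python3 to.py 480 195 310 3
python3 -m creep '[{"grip":87,"dp":[-412,-333,-66],"delta_rot":[0,0,-18]},{"grip":87,"dp":[-412,-333,-66],"delta_rot":[0,0,-18]},{"grip":87,"dp":[-412,-333,-66],"delta_rot":[0,0,-18]},{"grip":87,"dp":[-412,-333,-66],"delta_rot":[0,0,-18]},{"grip":87,"dp":[-412,-333,-66],"delta_rot":[0,0,-18]}]'
python3 to.py 480 195 310 3
```

```text
dp [-413.8 -337.9  -65.7] rot [ -0.1  -0.  -17.9] n 8.6 t 0.1 F [ 0.1  0.3 -0.1] M [-0.02 -0.04  0.04] gap 87.1
time_s: 0.72
position: [350.8, 375.7, 283.1]
tcp_rot: [[-0.999, -0.054, -0.0], [-0.054, 0.999, -0.001], [0.001, -0.001, -1.0]]
ft_force: [0.8, -0.4, 0.2]
finger_gap: 87.1
dp [-119.2 -187.5  -26.7] rot [-0.1 -0.   0.1] n 3.6 t 0.725 F [ 0.8 -0.4  0.2] M [ 0.04 -0.07  0.04] gap 87.1
```

```bash
python3 -m creep '[{"grip":87,"dp":[-119,-188,-27],"delta_rot":[0,0,0]},{"grip":87,"dp":[-119,-188,-27],"delta_rot":[0,0,0]},{"grip":87,"dp":[-119,-188,-27],"delta_rot":[0,0,0]},{"grip":87,"dp":[-119,-188,-27],"delta_rot":[0,0,0]},{"grip":87,"dp":[-119,-188,-27],"delta_rot":[0,0,0]}]'
python3 - <<'E'
from h import *
import pickle
m=manip.camera_model('wrist');im=manip.grab_frame('wrist');cv2.imwrite('pics/w1.png',im[...,::-1]);pickle.dump(m,open('w1.pkl','wb'));print(m)
E
```

```text
time_s: 1.35
position: [481.4, 191.2, 310.5]
tcp_rot: [[-0.999, -0.048, 0.0], [-0.048, 0.999, -0.002], [-0.0, -0.002, -1.0]]
ft_force: [-0.3, 0.7, -0.7]
finger_gap: 87.2
{'fx': 283.5911287200742, 'fy': 283.5911287200742, 'cx': 321.15829550010426, 'cy': 206.71300475480018, 'distortion': array([0.01471526, 0.        , 0.        , 0.        , 0.        ]), 'extrinsics': array([[-4.92140185e-02, -9.63420816e-01, -2.63435593e-01,
         4.10136953e+02],
       [ 9.98786463e-01, -4.79709858e-02, -1.11528179e-02,
         1.88027726e+02],
       [-1.89240815e-03, -2.63664780e-01,  9.64612514e-01,
         4.50877530e+02],
       [ 0.00000000e+00,  0.00000000e+00,  0.00000000e+00,
         1.00000000e+00]])}
```

View pics/w1.png

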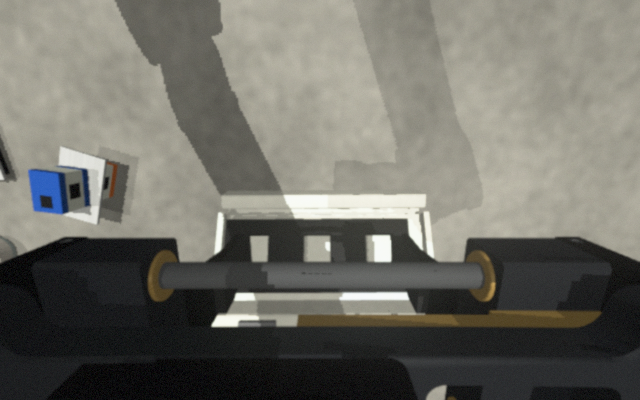

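Wrist view: the front edge of the dock is at row 195, cols 221–426. The pocket floors are the light patches near row 245, with the middle one at cols 304–330. The stack is at (80,185) on the left, and the gripper hides the rest.

```bash
python3 - <<'E'
from h import *
import pickle
m=pickle.load(open('w1.pkl','rb'));im=cv2.imread('pics/w1.png',0)
yaw=np.radians(3.1);ex=np.array([np.cos(yaw),np.sin(yaw),0]);ey=np.array([-np.sin(yaw),np.cos(yaw),0]);ez=np.array([0,0,1.])
O=np.array([587,199.3,0]);D=O+66*ez;dx=ex*np.cos(np.pi/6)+ez*.5;dz=-.5*ex+ez*np.cos(np.pi/6)
def edges(r,c0=200,c1=450,th=18):
    p=cv2.GaussianBlur(im[r-1:r+2].mean(0)[None].astype(np.float32),(3,1),0)[0];g=np.gradient(p);out=[]
    for c in range(c0,c1):
        if abs(g[c])>th and abs(g[c])>=abs(g[c-1]) and abs(g[c])>abs(g[c+1]):
            d=.5*(abs(g[c-1])-abs(g[c+1]))/(abs(g[c-1])-2*abs(g[c])+abs(g[c+1]));out.append((c+d,g[c]))
    return out
for r in(200,205,216,224,228,240,244,248,252,256):
    e=edges(r)
    if not e: continue
    px=[(c,r) for c,_ in e]
    t=onplane(m,px,D+16*dz,dz);f=onplane(m,px,D,dz)
    print(r,[(round(c,1),int(g),'top',*(np.round([(a-D)@dx,(a-D)@ey],1)),'fl',*(np.round([(b-D)@dx,(b-D)@ey],1))) for (c,g),a,b in zip(e,t,f)])
# dock from the top view: ledge outline
im=cv2.imread('pics/top0.png')[...,::-1].copy();mt=manip.camera_model('top')
v=hsv(im)[...,2]
for r in(155,160,165,170,175): 
    w=np.where(v[r,160:325]>120)[0]+160; print(r,w.min(),w.max(),onz(mt,[(w.min()-.5,r),(w.max()+.5,r)],122)[:,:2].round(1).tolist())
c=max(blobs(v<60,300,(185,180,312,240)),key=cv2.contourArea);p=onplane(mt,c.reshape(-1,2),D+16*dz,dz)
q=np.c_[(p-D)@dx,(p-D)@ey].astype(np.float32);print('tray',cv2.minAreaRect(q),q.min(0),q.max(0))
for c in blobs(v>90,100,(192,188,303,228))[:3]:
    p=onplane(mt,c.reshape(-1,2),D,dz);q=np.c_[(p-D)@dx,(p-D)@ey].astype(np.float32);print('pk floor',cv2.minAreaRect(q))
E
```

```text
200 [(np.float32(284.9), 21, 'top', np.float64(-78.2), np.float64(-57.0), 'fl', np.float64(-82.8), np.float64(-59.2)), (np.float32(425.4), -23, 'top', np.float64(-77.2), np.float64(151.8), 'fl', np.float64(-81.8), np.float64(157.8))]
205 [(np.float32(287.8), 18, 'top', np.float64(-70.5), np.float64(-52.5), 'fl', np.float64(-74.8), np.float64(-54.5)), (np.float32(425.0), -22, 'top', np.float64(-69.6), np.float64(150.5), 'fl', np.float64(-73.9), np.float64(156.5))]
216 [(np.float32(217.2), 33, 'top', np.float64(-54.2), np.float64(-155.5), 'fl', np.float64(-57.9), np.float64(-161.5)), (np.float32(223.0), -40, 'top', np.float64(-54.2), np.float64(-147.0), 'fl', np.float64(-57.8), np.float64(-152.7)), (np.float32(293.4), 26, 'top', np.float64(-53.7), np.float64(-43.8), 'fl', np.float64(-57.4), np.float64(-45.4)), (np.float32(418.8), -39, 'top', np.float64(-53.0), np.float64(139.8), 'fl', np.float64(-56.6), np.float64(145.4)), (np.float32(423.2), 40, 'top', np.float64(-52.9), np.float64(146.2), 'fl', np.float64(-56.6), np.float64(152.0)), (np.float32(429.3), -26, 'top', np.float64(-52.9), 
[... 8360 characters left out ...]
[[694.3, 251.9], [689.1, 49.7]]
160 170 305 [[685.2, 359.0], [677.3, 49.9]]
165 170 306 [[673.3, 358.2], [665.4, 47.8]]
170 170 296 [[661.5, 357.5], [654.3, 70.5]]
175 170 303 [[649.8, 356.8], [642.2, 54.9]]
tray ((2.688915252685547, -11.223953247070312), (261.6722412109375, 103.30118560791016), 89.98455047607422) [ -48.983643 -142.06471 ] [ 54.35679 119.60254]
pk floor ((-1.8333816528320312, -100.38622283935547), (56.93577194213867, 39.520042419433594), 0.016988486051559448)
pk floor ((-2.216024398803711, -9.78325080871582), (38.38412857055664, 56.762115478515625), 88.92098236083984)
pk floor ((-1.9166679382324219, 80.80697631835938), (38.11034393310547, 55.71630096435547), 88.166259765625)
```

```bash
python3 to.py 575 -152 260 -4
```

```text
dp [ -76.9 -349.8   50.6] rot [-0.1 -0.   6.9] n 5.8 t 1.4 F [-0.1  1.3  0.8] M [ 0.06 -0.02 -0.02] gap 87.3
```

```bash
python3 -m creep '[{"grip":87,"dp":[-77,-350,50],"delta_rot":[0,0,7]},{"grip":87,"dp":[-77,-350,50],"delta_rot":[0,0,7]},{"grip":87,"dp":[-77,-350,50],"delta_rot":[0,0,7]},{"grip":87,"dp":[-77,-350,50],"delta_rot":[0,0,7]},{"grip":87,"dp":[-77,-350,50],"delta_rot":[0,0,7]}]' >/dev/null
python3 to.py 575 -152 260 -4
python3 -m creep '[{"grip":87,"dp":[-13,-60,9],"delta_rot":[0,0,0]},{"grip":87,"dp":[-13,-60,9],"delta_rot":[0,0,0]},{"grip":87,"dp":[-13,-60,9],"delta_rot":[0,0,0]}]'
python3 - <<'E'
from h import *
import pickle
m=manip.camera_model('wrist');im=manip.grab_frame('wrist');cv2.imwrite('pics/w2.png',im[...,::-1]);pickle.dump(m,open('w2.pkl','wb'));print(m['extrinsics'][:3,3])
h,s,v=np.moveaxis(hsv(im),2,0)
blue=(h>100)&(h<130)&(s>120)&(v>60)
for c in blobs(blue,200)[:2]: print(rectz(m,c,97),cv2.boundingRect(c))
E
```

```text
dp [-16.1 -47.4   7. ] rot [-0.  -0.   0.1] n 0.8 t 2.025 F [ 1.3  0.4 -0.2] M [ 0.05 -0.07  0.01] gap 86.7
time_s: 2.4
position: [571.3, -162.7, 257.3]
tcp_rot: [[-0.998, 0.066, -0.002], [0.066, 0.998, 0.0], [0.002, 0.0, -1.0]]
ft_force: [-0.1, 1.1, 0.7]
finger_gap: 87.2
[ 500.35195511 -157.93186169  397.79580535]
[ 505.2 -156.5   52.5   34.1   -5.4] (306, 108, 35, 53)
```

View pics/w2.png

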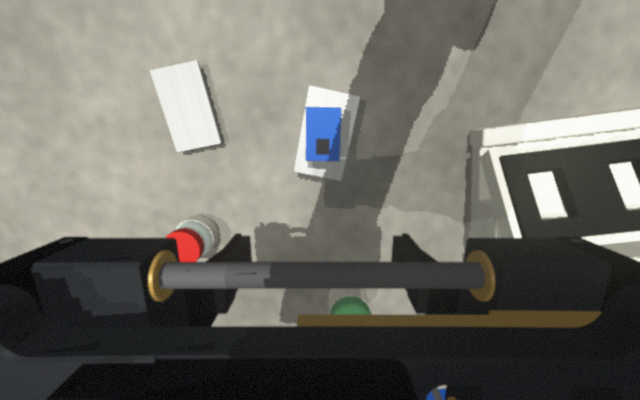

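The wrist view shows the blue cartridge top at (323,134), nearly parallel to the image, on the plate at (327,133). The pile plate is at (186,107), the jar's lid at (185,247), and the dock is on the right.

```bash
python3 - <<'E'
from h import *
import pickle
m=pickle.load(open('w2.pkl','rb'));im=cv2.imread('pics/w2.png')[...,::-1].copy();h,s,v=np.moveaxis(hsv(im),2,0)
print(im[107,186],im[170,320],im[60,250],im[170,340])
blue=(h>100)&(h<130)&(s>120)&(v>60)
for th in(185,200):
  for n,roi,z in(('pile',(130,40,240,170),19),('plate',(280,75,370,190),51)):
    k=((v>th)&(s<40))|(blue if n=='plate' else False)
    k=cv2.morphologyEx(k.astype(np.uint8),cv2.MORPH_CLOSE,np.ones((5,5)))
    for c in blobs(k,200,roi)[:1]: print(th,n,rectz(m,c,z),cv2.contourArea(c))
E
python3 to.py 505 -156.3 150 -5
```

```text
[239 240 235] [219 220 214] [179 175 163] [120 121 117]
185 pile [ 451.3 -333.7  124.8   77.2    8.1] 4602.5
185 plate [ 504.1 -160.8  101.2   56.3  -14.2] 3137.5
200 pile [ 462.5 -326.2   99.9   59.5    7.3] 3894.5
200 plate [ 504.8 -157.7   99.7   51.   -15.3] 3033.5
dp [ 66.5   1.3 107.6] rot [ 0.  -0.1  1.3] n 2.0 t 2.45 F [0.7 0.  0.5] M [0.05 0.01 0.03] gap 87.0
```

```bash
python3 -m creep '[{"grip":87,"dp":[66,1,100],"delta_rot":[0,0,1]},{"grip":87,"dp":[66,1,100],"delta_rot":[0,0,1]},{"grip":87,"dp":[66,1,100],"delta_rot":[0,0,1]},{"grip":87,"dp":[66,1,100],"delta_rot":[0,0,1]}]' >/dev/null
python3 to.py 505 -156.3 94 -5
```

```text
dp [ 1.7 -1.5 64.6] rot [0.1 0.  0.5] n 1.0 t 2.95 F [ 0.3 -0.4  0.6] M [ 0.01 -0.01  0.03] gap 87.4
```

```bash
python3 -m creep '[{"grip":60,"dp":[1.7,-1.5,40],"delta_rot":[0,0,0.5]},{"grip":60,"dp":[1.7,-1.5,64.5],"delta_rot":[0,0,0.5]},{"grip":60,"dp":[1.7,-1.5,64.5],"delta_rot":[0,0,0.5]},{"grip":60,"dp":[1.7,-1.5,64.5],"delta_rot":[0,0,0.5]},{"grip":46,"dp":[1.7,-1.5,64.5],"delta_rot":[0,0,0.5]}]' 8
python3 to.py 505 -156.3 94 -5
```

```text
time_s: 3.58
position: [506.2, -156.5, 95.6]
tcp_rot: [[-0.996, 0.088, 0.003], [0.088, 0.996, 0.001], [-0.003, 0.001, -1.0]]
ft_force: [-0.8, 0.1, 0.1]
finger_gap: 55.6
dp [1.3 0.1 1.6] rot [ 0.1  0.2 -0. ] n 0.0 t 3.575 F [-0.8  0.1  0.1] M [ 0.01 -0.04 -0.04] gap 55.6
```

```bash
python3 -m creep '[{"grip":38,"dp":[1,0,1.6],"delta_rot":[0,0.2,0]},{"grip":30,"dp":[1,0,1.6],"delta_rot":[0,0.2,0]},{"grip":30,"dp":[1,0,1.6],"delta_rot":[0,0.2,0]},{"grip":30,"dp":[1,0,1.6],"delta_rot":[0,0.2,0]},{"grip":30,"dp":[1,0,1.6],"delta_rot":[0,0.2,0]}]' 12
python3 to.py 505 -156.3 94 -5
```

```text
time_s: 4.2
position: [505.5, -156.4, 94.3]
tcp_rot: [[-0.996, 0.088, -0.0], [0.088, 0.996, 0.001], [0.0, 0.001, -1.0]]
ft_force: [-0.7, 0.5, 5.7]
finger_gap: 35.9
dp [0.5 0.1 0.3] rot [ 0.1 -0.  -0. ] n 0.0 t 4.2 F [-0.7  0.5  5.7] M [0.16 0.22 0.01] gap 35.9
```

```bash
cat > dk.py <<'E'
# python3 dk.py dx dy dz: moves to TCP at deck coords; also prints where TCP is in the deck frame
import sys,numpy as np
from scipy.spatial.transform import Rotation as R
from workcell import manip
from to import target
D=np.array([587.6,199.3,66]);B=R.from_euler('ZY',[3.1,-30],degrees=True).as_matrix()
s=manip.read_state();C=np.array(s['tcp_rot'])
w=D+B@np.array(list(map(float,sys.argv[1:4])));dp=C.T@(w-s['position']);rv=R.from_matrix(C.T@target(3.1,30)).as_rotvec(degrees=True)
print('dp',dp.round(1),'rot',rv.round(1),'n',round(np.linalg.norm(dp)/62.5,1),'world',w.round(1))
print('t',s['time_s'],'deckpos',(B.T@(s['position']-D)).round(2),'Fdeck',(B.T@s['ft_force']).round(1),'M',np.round(B.T@s['moment'],2),'gap',round(s['finger_gap'],1))
E
python3 -m creep '[{"grip":30,"dp":[0,0,-25],"delta_rot":[0,0,0]},{"grip":30,"dp":[0,0,-80],"delta_rot":[0,0,0]},{"grip":30,"dp":[0,0,-140],"delta_rot":[0,0,0]},{"grip":30,"dp":[0,0,-140],"delta_rot":[0,0,0]}]' 20
python3 dk.py 0 80.4 110; python3 to.py 530 270 230 3
```

```text
time_s: 4.7
position: [507.5, -157.4, 238.4]
tcp_rot: [[-0.996, 0.088, 0.007], [0.088, 0.996, 0.001], [-0.007, 0.002, -1.0]]
ft_force: [-0.4, -0.2, -1.8]
finger_gap: 36.0
dp [ 17.9 434.   77.9] rot [ -2.  -29.6  -8. ] n 7.1 world [528.3 276.6 161.3]
t 4.7 deckpos [ 2.3000e-01 -3.5182e+02  1.9893e+02] Fdeck [-1.2 -0.2 -1.4] M [-0.01  0.    0.01] gap 36.0
dp [ 15.2 427.7   9.1] rot [ 0.1  0.4 -8. ] n 6.8 t 4.7 F [-0.4 -0.2 -1.8] M [-0.02  0.   -0.  ] gap 36.0
```

```bash
python3 -m creep '[{"grip":30,"dp":[18,434,10],"delta_rot":[-2,-29.6,-8]},{"grip":30,"dp":[18,434,10],"delta_rot":[-2,-29.6,-8]},{"grip":30,"dp":[18,434,10],"delta_rot":[-2,-29.6,-8]},{"grip":30,"dp":[18,434,10],"delta_rot":[-2,-29.6,-8]},{"grip":30,"dp":[18,434,10],"delta_rot":[-2,-29.6,-8]}]' >/dev/null
python3 dk.py 0 80.4 120
```

```text
dp [ 21.1 122.1  56.5] rot [-0.  0.  0.] n 2.2 world [523.3 276.3 169.9]
t 5.325 deckpos [ 21.14 -41.67 176.53] Fdeck [ 1.  -0.7 -0.3] M [-0.04  0.57 -0.01] gap 36.1
```

```bash
python3 -m creep '[{"grip":30,"dp":[21,122,56],"delta_rot":[0,0,0]},{"grip":30,"dp":[21,122,56],"delta_rot":[0,0,0]},{"grip":30,"dp":[21,122,56],"delta_rot":[0,0,0]},{"grip":30,"dp":[21,122,56],"delta_rot":[0,0,0]},{"grip":30,"dp":[21,122,56],"delta_rot":[0,0,0]}]' >/dev/null
python3 dk.py 0 80.4 75
python3 - <<'E'
from h import *
import pickle
out=[]
for n in('side','wrist'):
    m=manip.camera_model(n);im=manip.grab_frame(n);pickle.dump(m,open(f'b1{n}.pkl','wb'));cv2.imwrite(f'pics/b1{n}.png',im[...,::-1]);out.append(im)
a=cv2.resize(out[0][80:270,180:420],None,fx=2.5,fy=2.5);b=cv2.resize(out[1][120:320,180:460],(600,429))
b=b[:a.shape[0]];cv2.imwrite('pics/v4.png',cv2.resize(np.hstack([a[:429],b]),(800,286))[...,::-1])
E
```

```text
dp [ 0.4  1.9 45.5] rot [-0.1 -0.  -0.1] n 0.7 world [545.8 277.6 131. ]
t 5.95 deckpos [  0.36  78.55 120.49] Fdeck [-1.4  0.7 -0.7] M [ 0.04  0.7  -0.03] gap 35.8
```

View pics/v4.png

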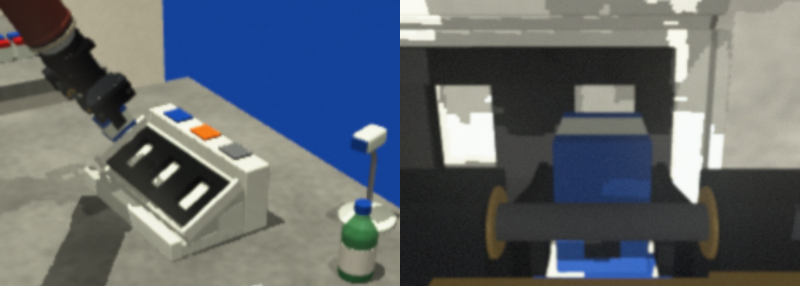

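The side view shows the gripper over the blue end of the dock. In the wrist view the cartridge is centred at col 602 of the crop and the pocket below it at 604, so they line up within about 1.5 mm.

```bash
python3 -m creep '[{"grip":30,"dp":[0.4,1.9,40],"delta_rot":[0,0,0]},{"grip":30,"dp":[0.4,1.9,53],"delta_rot":[0,0,0]},{"grip":30,"dp":[0.4,1.9,53],"delta_rot":[0,0,0]},{"grip":30,"dp":[0.4,1.9,53],"delta_rot":[0,0,0]},{"grip":30,"dp":[0.4,1.9,53],"delta_rot":[0,0,0]}]' >/dev/null
python3 dk.py 0 80.4 55
python3 -m creep '[{"grip":30,"dp":[0,0,3],"delta_rot":[0,0,0]},{"grip":30,"dp":[0,0,6],"delta_rot":[0,0,0]},{"grip":30,"dp":[0,0,8],"delta_rot":[0,0,0]}]' >/dev/null
python3 dk.py 0 80.4 55
```

```text
dp [ 1.2 -0.6 13.8] rot [-0.   0.1 -0.1] n 0.2 world [555.8 278.1 113.6]
t 6.675 deckpos [ 1.12 81.04 68.83] Fdeck [-0.6 -0.2 -0.6] M [ 0.03  0.64 -0.03] gap 35.9
dp [ 1.1 -0.6  5.6] rot [-0.   0.1 -0.1] n 0.1 world [555.8 278.1 113.6]
t 7.05 deckpos [ 1.05 81.   60.62] Fdeck [-0.3 -0.3 -0.9] M [ 0.03  0.7  -0.03] gap 36.0
```

```bash
python3 -m creep '[{"grip":30,"dp":[0.6,-0.6,2],"delta_rot":[0,0,0]},{"grip":30,"dp":[0.6,-0.6,4],"delta_rot":[0,0,0]},{"grip":30,"dp":[0.6,-0.6,6],"delta_rot":[0,0,0]},{"grip":30,"dp":[0.6,-0.6,6],"delta_rot":[0,0,0]}]' >/dev/null
python3 dk.py 0 80.4 43.3
```

```text
dp [ 0.4  0.1 11.2] rot [-0.   0.1 -0.1] n 0.2 world [561.6 278.4 103.5]
t 7.55 deckpos [ 0.37 80.33 54.45] Fdeck [-0.2  0.1 -1.3] M [-0.    0.72  0.01] gap 36.0
```

```bash
python3 -m creep '[{"grip":30,"dp":[0,0,3],"delta_rot":[0,0,0]},{"grip":30,"dp":[0,0,6],"delta_rot":[0,0,0]},{"grip":30,"dp":[0,0,8],"delta_rot":[0,0,0]},{"grip":30,"dp":[0,0,8],"delta_rot":[0,0,0]}]' >/dev/null
python3 dk.py 0 80.4 43.3
python3 -m creep '[{"grip":30,"dp":[0,0,1.5],"delta_rot":[0,0,0]},{"grip":30,"dp":[0,0,3],"delta_rot":[0,0,0]},{"grip":30,"dp":[0,0,3],"delta_rot":[0,0,0]}]' >/dev/null
python3 dk.py 0 80.4 43.3
```

```text
dp [0.3 0.2 2.9] rot [-0.   0.1 -0.1] n 0.0 world [561.6 278.4 103.5]
t 8.05 deckpos [ 0.25 80.23 46.24] Fdeck [-1.1 -0.2 -1.1] M [ 0.04  0.68 -0.04] gap 35.9
dp [ 0.2  0.2 -0.2] rot [-0.   0.1 -0.1] n 0.0 world [561.6 278.4 103.5]
t 8.425 deckpos [ 0.16 80.16 43.12] Fdeck [ 0.  -0.2 -0.7] M [-0.    0.72 -0.  ] gap 36.1
```

```bash
python3 -m creep '[{"grip":30,"dp":[0,0,1],"delta_rot":[0,0,0]},{"grip":30,"dp":[0,0,2],"delta_rot":[0,0,0]},{"grip":30,"dp":[0,0,2],"delta_rot":[0,0,0]}]' >/dev/null
python3 dk.py 0 80.4 43.3
```

```text
dp [ 0.5  0.2 -1. ] rot [-0.1  0.1 -0.1] n 0.0 world [561.6 278.4 103.5]
t 8.8 deckpos [ 0.51 80.16 42.29] Fdeck [-4.4 -4.5 22.9] M [-1.1   1.66 -0.06] gap 35.4
```

The force rises at 42.3, where the floor was expected at about 43, so the cartridge is home. I'll ease off, let go and retreat along the deck normal.

```bash
python3 -m creep '[{"grip":30,"dp":[0,0,-0.7],"delta_rot":[0,0,0]},{"grip":44,"dp":[0,0,-0.7],"delta_rot":[0,0,0]},{"grip":54,"dp":[0,0,-0.7],"delta_rot":[0,0,0]},{"grip":58,"dp":[0,0,-0.7],"delta_rot":[0,0,0]},{"grip":58,"dp":[0,0,-0.7],"delta_rot":[0,0,0]}]' 5
python3 dk.py 0 80.4 43.3
python3 -m creep '[{"grip":58,"dp":[0,0,-25],"delta_rot":[0,0,0]},{"grip":58,"dp":[0,0,-80],"delta_rot":[0,0,0]},{"grip":70,"dp":[0,0,-140],"delta_rot":[0,0,0]},{"grip":80,"dp":[0,0,-140],"delta_rot":[0,0,0]}]' >/dev/null
python3 to.py 575 -152 260 -13
python3 - <<'E'
from h import *
import pickle
for n in('side','top'):
    im=manip.grab_frame(n);cv2.imwrite(f'pics/b2{n}.png',im[...,::-1])
E
```

```text
time_s: 9.43
position: [562.2, 278.1, 103.3]
tcp_rot: [[-0.864, -0.052, 0.501], [-0.045, 0.999, 0.026], [-0.502, -0.0, -0.865]]
ft_force: [-0.3, -0.4, 0.1]
finger_gap: 57.1
dp [ 0.4  0.3 -0.4] rot [-0.1  0.1 -0.1] n 0.0 world [561.6 278.4 103.5]
t 9.425 deckpos [ 0.44 80.1  42.87] Fdeck [-0.2 -0.4  0.2] M [-0.    0.58  0.03] gap 57.1
dp [ -67.8 -432.3    2.1] rot [ 4.6 30.2 15.6] n 7.0 t 9.925 F [ 0.1 -0.3 -0. ] M [-0.04  0.61  0.02] gap 70.8
```

```bash
python3 -m creep '[{"grip":80,"dp":[-68,-432,2],"delta_rot":[4.6,30,15.6]},{"grip":80,"dp":[-68,-432,2],"delta_rot":[4.6,30,15.6]},{"grip":80,"dp":[-68,-432,2],"delta_rot":[4.6,30,15.6]},{"grip":80,"dp":[-68,-432,2],"delta_rot":[4.6,30,15.6]},{"grip":80,"dp":[-68,-432,2],"delta_rot":[4.6,30,15.6]}]' >/dev/null
python3 to.py 575 -152 260 -13
python3 -c "
import cv2
a=cv2.imread('pics/b2side.png')[120:250,210:370];cv2.imwrite('pics/v5.png',cv2.resize(a,None,fx=4,fy=4,interpolation=cv2.INTER_CUBIC))"
```

```text
dp [ -49.9 -109.1  -13.6] rot [-0.5 -0.2 -0.2] n 1.9 t 10.65 F [ 1.2 -0.7  0.5] M [-0.   -0.05 -0.01] gap 79.9
```

View pics/v5.png

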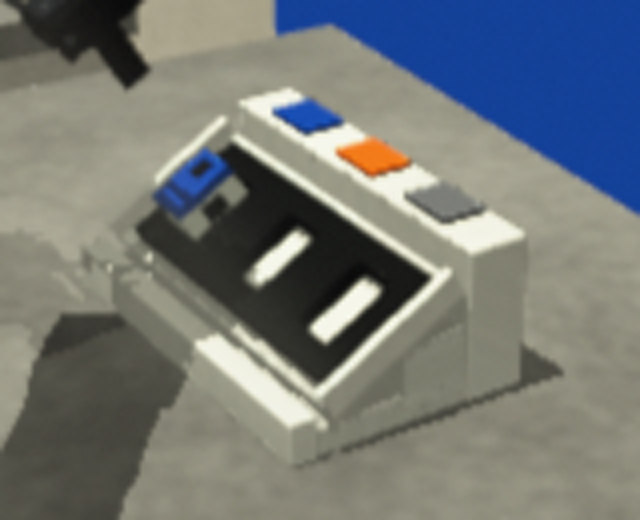

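The side crop shows the blue cartridge sunk squarely in the pocket below the blue tab, at (200,190) in the crop. The other two pockets are empty.

```bash
python3 -m creep '[{"grip":80,"dp":[-50,-106,-13],"delta_rot":[-0.5,-0.2,-0.2]},{"grip":80,"dp":[-50,-106,-13],"delta_rot":[-0.5,-0.2,-0.2]},{"grip":80,"dp":[-50,-106,-13],"delta_rot":[-0.5,-0.2,-0.2]},{"grip":80,"dp":[-50,-106,-13],"delta_rot":[-0.5,-0.2,-0.2]},{"grip":80,"dp":[-50,-106,-13],"delta_rot":[-0.5,-0.2,-0.2]}]' >/dev/null
python3 - <<'E'
from h import *
import pickle
m=manip.camera_model('wrist');im=manip.grab_frame('wrist');cv2.imwrite('pics/w3.png',im[...,::-1]);pickle.dump(m,open('w3.pkl','wb'));print(m['extrinsics'][:3,3],manip.read_state()['position'])
h,s,v=np.moveaxis(hsv(im),2,0)
for th in(190,205,215):
  for n,roi,z in(('pile',(100,30,260,190),19),('plate',(265,60,390,210),51)):
    k=((v>th)&(s<40))
    k=cv2.morphologyEx(k.astype(np.uint8),cv2.MORPH_CLOSE,np.ones((3,3)))
    for c in blobs(k,200,roi)[:1]: print(th,n,rectz(m,c,z),cv2.contourArea(c),cv2.boundingRect(c))
# check blue seat: triangulate the top centre of the blue cartridge in deck frame using top camera
cv2.imwrite('pics/v6.png',cv2.resize(im[30:240,80:420],None,fx=2.3,fy=2.3)[...,::-1])
E
```

```text
[ 506.41651164 -131.48245021  398.84352127] [ 575.81703714 -147.55636872  258.70692614]
190 pile [ 462.5 -326.2   99.8   59.7    7.5] 3646.0 (127, 82, 78, 92)
190 plate [ 503.6 -163.7  100.7   38.3  -15.2] 2662.5 (278, 87, 34, 89)
205 pile [ 462.6 -326.    99.1   58.7    7.6] 3564.0 (127, 83, 77, 91)
205 plate [ 503.4 -163.8   99.3   37.4  -16.2] 2581.0 (278, 88, 34, 88)
215 pile [ 462.8 -325.9   98.2   58.1    7.4] 3488.5 (127, 83, 77, 90)
215 plate [ 503.5 -163.4   98.7   36.7  -15.2] 2524.0 (279, 88, 33, 88)
```

View pics/v6.png

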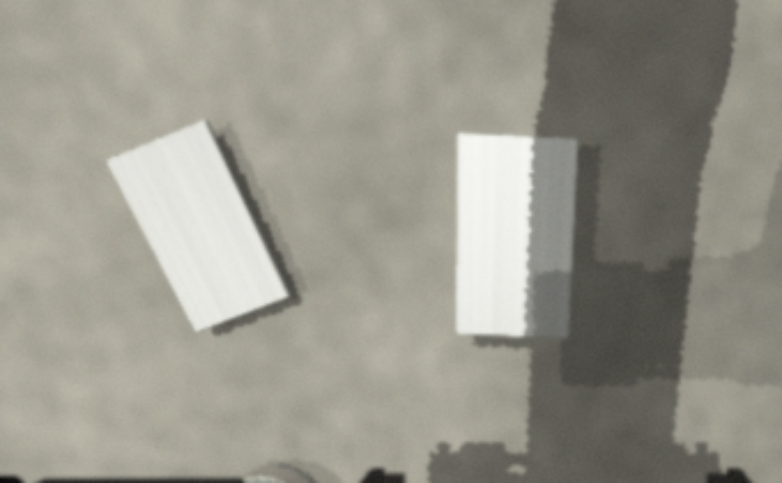

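The crop shows the pile plate at (198,226), clean. The spacer plate is at (515,235), still on the orange cartridge, with its right half in the arm's shadow. I'll measure its edges row by row.

```bash
python3 - <<'E'
from h import *
import pickle
m=pickle.load(open('w3.pkl','rb'));g=cv2.imread('pics/w3.png',0)
L=[];Rr=[]
for r in range(92,172,6):
    p=cv2.GaussianBlur(g[r:r+1].astype(np.float32),(3,1),0)[0];d=np.gradient(p)
    l=np.argmax(d[265:300])+265; q=np.argmin(d[318:340])+318
    def sub(c,s):
        a,b,e=s*d[c-1],s*d[c],s*d[c+1];return c+.5*(a-e)/(a-2*b+e)
    L.append((sub(l,1),r));Rr.append((sub(q,-1),r));print(r,np.round(L[-1][0],1),np.round(Rr[-1][0],1),g[r,316:340].tolist() if r%12==8 else '')
l=onz(m,L,51);r_=onz(m,Rr,51)
for n,e in(('L',l),('R',r_)):
    f=np.polyfit(e[:,0],e[:,1],1);print(n,np.degrees(np.arctan(f[0])),np.polyval(f,503.5),np.std(e[:,1]-np.polyval(f,e[:,0])))
E
```

```text
92 278.3 330.4 [144, 147, 142, 145, 138, 139, 141, 141, 140, 141, 141, 139, 144, 144, 129, 107, 98, 90, 92, 94, 95, 99, 94, 92]
98 278.3 330.3 
104 278.2 330.2 [143, 141, 142, 140, 141, 143, 141, 141, 138, 142, 143, 139, 144, 137, 116, 90, 79, 77, 80, 78, 77, 79, 77, 82]
110 278.2 329.7 
116 278.3 329.5 [143, 142, 140, 141, 140, 141, 137, 139, 141, 140, 141, 145, 141, 125, 95, 79, 77, 79, 78, 77, 80, 77, 80, 90]
122 278.3 329.2 
128 278.4 328.9 [145, 143, 140, 141, 142, 142, 140, 139, 142, 142, 145, 141, 132, 107, 87, 78, 80, 78, 75, 79, 79, 79, 82, 87]
134 278.2 328.5 
140 278.2 328.3 [150, 143, 142, 145, 141, 140, 138, 142, 143, 144, 145, 141, 122, 88, 78, 78, 76, 75, 77, 77, 77, 76, 82, 94]
146 277.8 328.1 
152 277.9 327.5 [112, 108, 110, 110, 110, 108, 113, 113, 107, 111, 110, 100, 91, 83, 79, 78, 81, 83, 80, 82, 81, 81, 78, 80]
158 277.8 327.4 
164 277.9 327.1 [110, 111, 111, 112, 109, 110, 108, 112, 112, 114, 108, 97, 84, 77, 78, 78, 74, 79, 77, 78, 77, 79, 77, 77]
170 277.9 326.7 
L -15.566912331968775 -183.46276412165489 0.13615728285327416
R -15.341974704187942 -121.4206315517632 0.11680718177424283
```

```bash
python3 to.py 506.4 -153.2 110 -15.4
```

```text
dp [ 66.3 -21.  148.8] rot [-0.  -0.   2.5] n 2.6 t 11.325 F [0.7 0.5 0.9] M [-0.05 -0.02 -0.01] gap 79.9
```

```bash
python3 -m creep '[{"grip":82,"dp":[66,-21,100],"delta_rot":[0,0,2.5]},{"grip":82,"dp":[66,-21,149],"delta_rot":[0,0,2.5]},{"grip":82,"dp":[66,-21,149],"delta_rot":[0,0,2.5]},{"grip":82,"dp":[66,-21,149],"delta_rot":[0,0,2.5]},{"grip":82,"dp":[66,-21,149],"delta_rot":[0,0,2.5]}]' >/dev/null
python3 to.py 506.4 -153.2 66 -15.4
```

```text
dp [ 1.9 -0.8 45.5] rot [0.  0.1 0.1] n 0.7 t 11.95 F [-0.1  0.2 -0.4] M [-0.03 -0.03  0.01] gap 82.1
```

```bash
python3 -m creep '[{"grip":82,"dp":[1.9,-0.8,35],"delta_rot":[0,0,0]},{"grip":82,"dp":[1.9,-0.8,45.5],"delta_rot":[0,0,0]},{"grip":82,"dp":[1.9,-0.8,45.5],"delta_rot":[0,0,0]},{"grip":70,"dp":[1.9,-0.8,45.5],"delta_rot":[0,0,0]},{"grip":68,"dp":[1.9,-0.8,45.5],"delta_rot":[0,0,0]}]' 8
python3 to.py 506.4 -153.2 66 -15.4
```

```text
time_s: 12.58
position: [507.1, -153.4, 67.0]
tcp_rot: [[-0.964, 0.264, 0.003], [0.264, 0.965, -0.0], [-0.003, 0.001, -1.0]]
ft_force: [-0.4, 0.4, 0.4]
finger_gap: 70.6
dp [ 0.7 -0.   1. ] rot [0.  0.2 0.1] n 0.0 t 12.575 F [-0.4  0.4  0.4] M [ 0.    0.03 -0.04] gap 70.6
```

```bash
python3 -m creep '[{"grip":63,"dp":[0.7,0,1.2],"delta_rot":[0,0.2,0]},{"grip":61,"dp":[0.7,0,1.2],"delta_rot":[0,0.2,0]},{"grip":54,"dp":[0.7,0,1.2],"delta_rot":[0,0.2,0]},{"grip":54,"dp":[0.7,0,1.2],"delta_rot":[0,0.2,0]},{"grip":54,"dp":[0.7,0,1.2],"delta_rot":[0,0.2,0]}]' 25
python3 to.py 506.4 -153.2 66 -15.4
```

```text
time_s: 13.2
position: [506.5, -153.2, 65.9]
tcp_rot: [[-0.964, 0.264, -0.0], [0.264, 0.964, 0.001], [0.0, 0.001, -1.0]]
ft_force: [-0.1, -0.4, 1.8]
finger_gap: 59.4
dp [ 0.1 -0.1 -0.1] rot [ 0.  -0.   0.1] n 0.0 t 13.2 F [-0.1 -0.4  1.8] M [0.05 0.08 0.01] gap 59.4
```

```bash
python3 -m creep '[{"grip":54,"dp":[0,0,-8],"delta_rot":[0,0,0]},{"grip":54,"dp":[0,0,-25],"delta_rot":[0,0,0]},{"grip":54,"dp":[0,0,-60],"delta_rot":[0,0,0]},{"grip":54,"dp":[0,0,-100],"delta_rot":[0,0,0]},{"grip":54,"dp":[0,0,-100],"delta_rot":[0,0,0]}]'
python3 to.py 462.5 -326.2 120 7.5
python3 - <<'E'
from h import *
import pickle
out=[]
for n in('side','top','wrist'):
    m=manip.camera_model(n);im=manip.grab_frame(n);cv2.imwrite(f'pics/p1{n}.png',im[...,::-1]);out.append(im);pickle.dump(m,open(f'p1{n}.pkl','wb'))
cv2.imwrite('pics/v7.png',np.hstack([cv2.resize(out[0][180:360,240:440],(400,360)),cv2.resize(out[2][100:340,180:460],(400,360))])[...,::-1])
E
```

```text
time_s: 13.82
position: [508.5, -153.9, 170.1]
tcp_rot: [[-0.964, 0.264, 0.007], [0.264, 0.964, 0.0], [-0.006, 0.002, -1.0]]
ft_force: [0.0, 0.2, -1.1]
finger_gap: 59.2
dp [  -0.8 -178.4   49.7] rot [  0.    0.4 -22.8] n 3.0 t 13.825 F [ 0.   0.2 -1.1] M [0.02 0.01 0.02] gap 59.2
```

View pics/v7.png

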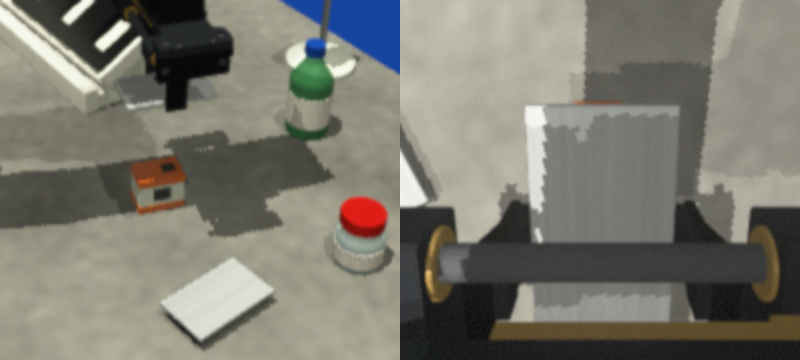

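The side crop shows the orange cartridge standing free at (158,183) and the plate hanging level in the jaws. The wrist crop shows the held plate with its near edge at row 105 (row 170 in the full picture). I'll measure how far the plate is off-centre along its length.

```bash
python3 - <<'E'
from h import *
import pickle
m=pickle.load(open('p1wrist.pkl','rb'));g=cv2.imread('pics/p1wrist.png',0);s=manip.read_state();C=np.array(s['tcp_rot']);P=s['position']
E=[]
for c in range(285,365,8):
    d=np.gradient(cv2.GaussianBlur(g[:,c].astype(np.float32)[None],(3,1),0)[0]);r=np.argmax(np.abs(d[165:182]))+165;E.append((c,r))
print(E)
w=onplane(m,E,P+C@[0,0,15.],C[:,2]);t=(w-P)@C;print('near edge tool x',t[:,0].round(1).tolist(),'y',t[:,1].round(0).tolist())
E
```

```text
[(285, np.int64(168)), (293, np.int64(168)), (301, np.int64(171)), (309, np.int64(170)), (317, np.int64(170)), (325, np.int64(170)), (333, np.int64(170)), (341, np.int64(170)), (349, np.int64(170)), (357, np.int64(170))]
near edge tool x [50.2, 50.2, 48.6, 49.1, 49.1, 49.2, 49.2, 49.2, 49.2, 49.2] y [-20.0, -15.0, -11.0, -6.0, -2.0, 2.0, 7.0, 11.0, 16.0, 20.0]
```

```bash
python3 -m creep '[{"grip":54,"dp":[-0.5,-178,40],"delta_rot":[0,0.4,-22.8]},{"grip":54,"dp":[-0.5,-178,60],"delta_rot":[0,0.4,-22.8]},{"grip":54,"dp":[-0.5,-178,80],"delta_rot":[0,0.4,-22.8]},{"grip":54,"dp":[-0.5,-178,80],"delta_rot":[0,0.4,-22.8]},{"grip":54,"dp":[-0.5,-178,80],"delta_rot":[0,0.4,-22.8]}]' >/dev/null
python3 to.py 462.1 -326.2 50 7.5
```

```text
dp [-5.5 -0.7 33.4] rot [ 0.2 -0.7 -0.2] n 0.5 t 14.6 F [-0.7  0.4 -0. ] M [ 0.05 -0.01 -0.05] gap 59.5
```

```bash
python3 -m creep '[{"grip":54,"dp":[-5.5,-0.7,28],"delta_rot":[0.2,-0.7,-0.2]},{"grip":54,"dp":[-5.5,-0.7,33],"delta_rot":[0.2,-0.7,-0.2]},{"grip":54,"dp":[-5.5,-0.7,33],"delta_rot":[0.2,-0.7,-0.2]},{"grip":54,"dp":[-5.5,-0.7,33],"delta_rot":[0.2,-0.7,-0.2]}]' >/dev/null
python3 to.py 462.1 -326.2 42 7.5
python3 - <<'E'
from h import *
import pickle
m=manip.camera_model('wrist');im=manip.grab_frame('wrist');cv2.imwrite('pics/p2.png',im[...,::-1]);pickle.dump(m,open('p2.pkl','wb'))
ims=manip.grab_frame('side');cv2.imwrite('pics/p2s.png',ims[...,::-1])
cv2.imwrite('pics/v8.png',np.hstack([cv2.resize(im[150:250,250:390],(448,320),interpolation=2),cv2.resize(ims[260:360,300:400],(320,320),interpolation=2)])[...,::-1])
E
```

```text
dp [0.7 0.  9.4] rot [-0.   0.1 -0. ] n 0.2 t 15.1 F [ 0.1 -0.4 -0.7] M [ 0.06  0.01 -0.04] gap 59.3
```

View pics/v8.png

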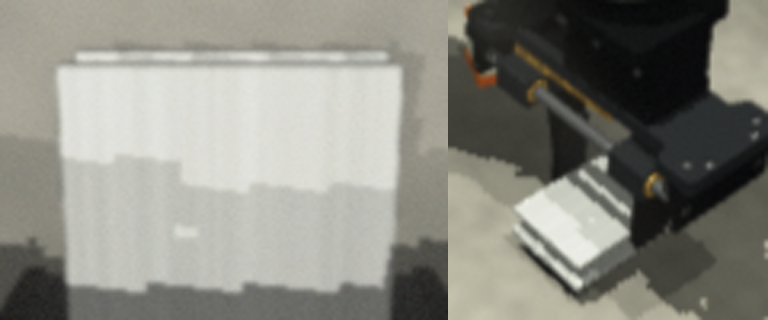

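In the wrist crop the held plate's near edge runs from (58,66) to (402,66), with the pile plate's edge behind it from (77,52) to (388,52). They look parallel and centred, and I'll put numbers on that.

```bash
python3 - <<'E'
from h import *
import pickle
m=pickle.load(open('p2.pkl','rb'));s=manip.read_state();C=np.array(s['tcp_rot']);P=s['position'];g=cv2.imread('pics/p2.png',0)
for c in(290,320,350): print(g[160:178,c].tolist())
for r in(167,): print(r,g[r,266:282].tolist(),g[r,364:380].tolist())
print(g[175,262:276].tolist(),g[175,368:382].tolist())
f=lambda q,z:((onz(m,[(250+a/3.2-.5,150+b/3.2-.5) for a,b in q],z)-P)@C)[:,:2].round(1).tolist()
print('held',f([(58,66),(402,66)],P[2]-15),'pile',f([(77,52),(388,52)],19),P)
E
```

```text
[164, 163, 155, 146, 140, 140, 178, 192, 189, 167, 177, 207, 221, 222, 224, 223, 223, 223]
[161, 162, 160, 158, 145, 145, 179, 193, 186, 162, 175, 203, 216, 220, 219, 220, 219, 219]
[160, 159, 162, 153, 143, 145, 179, 201, 188, 165, 176, 203, 215, 219, 220, 218, 219, 218]
167 [162, 161, 161, 162, 161, 162, 159, 175, 208, 218, 217, 215, 214, 217, 217, 217] [188, 192, 192, 192, 200, 200, 187, 160, 142, 139, 137, 139, 137, 142, 139, 144]
[159, 159, 161, 161, 163, 181, 207, 223, 222, 223, 221, 220, 223, 225] [215, 217, 219, 219, 221, 219, 211, 176, 143, 137, 140, 141, 144, 148]
held [[49.5, -29.3], [49.6, 29.6]] pile [[49.8, -28.8], [49.9, 30.1]] [ 462.66173358 -326.22917883   51.29821883]
```

```bash
python3 -m creep '[{"grip":54,"dp":[0.3,0.5,5],"delta_rot":[0,0,0]},{"grip":54,"dp":[0.3,0.5,9.5],"delta_rot":[0,0,0]},{"grip":54,"dp":[0.3,0.5,9.8],"delta_rot":[0,0,0]},{"grip":54,"dp":[0.3,0.5,9.8],"delta_rot":[0,0,0]}]'
python3 to.py 462.4 -325.7 41 7.5
```

```text
time_s: 15.7
position: [462.3, -325.7, 41.4]
tcp_rot: [[-0.991, -0.13, 0.002], [-0.13, 0.992, 0.0], [-0.002, -0.0, -1.0]]
ft_force: [-0.2, 0.6, -0.8]
finger_gap: 59.5
dp [-0.1 -0.   0.4] rot [-0.   0.1 -0. ] n 0.0 t 15.7 F [-0.2  0.6 -0.8] M [0.14 0.03 0.09] gap 59.5
```

```bash
python3 -m creep '[{"grip":54,"dp":[0,0,0.4],"delta_rot":[0,0,0]},{"grip":76,"dp":[0,0,0.4],"delta_rot":[0,0,0]},{"grip":76,"dp":[0,0,0.4],"delta_rot":[0,0,0]},{"grip":76,"dp":[0,0,0.4],"delta_rot":[0,0,0]}]' 5
python3 -m creep '[{"grip":76,"dp":[0,0,6],"delta_rot":[0,0,0]},{"grip":76,"dp":[0,0,8],"delta_rot":[0,0,0]},{"grip":66,"dp":[0,0,8],"delta_rot":[0,0,0]},{"grip":62.5,"dp":[0,0,8],"delta_rot":[0,0,0]},{"grip":58,"dp":[0,0,8],"delta_rot":[0,0,0]}]' 6
python3 -m creep '[{"grip":58,"dp":[0,0,0],"delta_rot":[0,0,0]},{"grip":58,"dp":[0,0,0],"delta_rot":[0,0,0]}]'
```

```text
time_s: 16.2
position: [462.3, -325.7, 41.1]
tcp_rot: [[-0.992, -0.13, 0.002], [-0.13, 0.992, -0.0], [-0.002, -0.0, -1.0]]
ft_force: [-0.2, 0.7, 0.5]
finger_gap: 75.3
time_s: 16.82
position: [462.3, -325.8, 33.1]
tcp_rot: [[-0.992, -0.13, 0.002], [-0.13, 0.992, -0.0], [-0.002, -0.0, -1.0]]
ft_force: [0.0, -0.1, -0.4]
finger_gap: 60.1
time_s: 17.08
position: [462.3, -325.8, 33.2]
tcp_rot: [[-0.992, -0.13, 0.002], [-0.13, 0.992, -0.0], [-0.002, -0.0, -1.0]]
ft_force: [0.1, -1.1, -0.3]
finger_gap: 59.6
```

```bash
python3 -m creep '[{"grip":66,"dp":[0,0,0],"delta_rot":[0,0,0]},{"grip":76,"dp":[0,0,0],"delta_rot":[0,0,0]},{"grip":78,"dp":[0,0,0],"delta_rot":[0,0,0]},{"grip":80,"dp":[0,0,-30],"delta_rot":[0,0,0]},{"grip":80,"dp":[0,0,-90],"delta_rot":[0,0,0]}]' >/dev/null
python3 to.py 575 -170 260 -4
```

```text
dp [-133.1  138.8 -137.8] rot [ 0.1 -0.1 11.5] n 3.8 t 17.7 F [ 1.6 -0.4  0.3] M [ 0.05 -0.12  0.01] gap 79.4
```

```bash
python3 -m creep '[{"grip":84,"dp":[-30,30,-138],"delta_rot":[0,0,11.5]},{"grip":84,"dp":[-133,139,-138],"delta_rot":[0,0,11.5]},{"grip":84,"dp":[-133,139,-138],"delta_rot":[0,0,11.5]},{"grip":84,"dp":[-133,139,-138],"delta_rot":[0,0,11.5]},{"grip":84,"dp":[-133,139,-138],"delta_rot":[0,0,11.5]}]' >/dev/null
python3 -m creep '[{"grip":84,"dp":[0,0,0],"delta_rot":[0,0,0]}]' 
python3 - <<'E'
from h import *
import pickle
m=manip.camera_model('wrist');im=manip.grab_frame('wrist');cv2.imwrite('pics/w4.png',im[...,::-1]);pickle.dump(m,open('w4.pkl','wb'))
h,s,v=np.moveaxis(hsv(im),2,0)
k=cv2.morphologyEx(((h>3)&(h<20)&(s>110)&(v>50)).astype(np.uint8),cv2.MORPH_CLOSE,np.ones((9,9)))
for c in blobs(k,200)[:3]: print('orange',rectz(m,c,46),cv2.contourArea(c),cv2.boundingRect(c))
for th in(190,205):
    for z in(24,19):
        for c in blobs((v>th)&(s<40),500,(60,30,270,230))[:1]: print('pile',th,z,rectz(m,c,z),cv2.boundingRect(c))
cv2.imwrite('pics/v9.png',im[40:240,80:420][...,::-1].repeat(2,0).repeat(2,1))
E
```

```text
time_s: 18.45
position: [577.9, -165.0, 261.3]
tcp_rot: [[-0.998, 0.062, 0.0], [0.062, 0.998, 0.002], [0.0, 0.002, -1.0]]
ft_force: [-0.1, -1.0, -0.9]
finger_gap: 83.7
orange [782.7   1.1 437.3  28.4  86.9] 3490.0 (293, 310, 306, 18)
orange [ 501.6 -154.5   54.6   36.5  -15.5] 1355.5 (307, 98, 38, 52)
orange [ 690.1 -386.7   81.9   34.6  -17.4] 620.0 (152, 250, 30, 52)
pile 190 24 [ 461.8 -326.5  101.2   61.     7.5] (149, 52, 72, 94)
pile 190 19 [ 461.2 -328.7  102.6   61.8    7.5] (149, 52, 72, 94)
pile 205 24 [ 462.2 -326.    99.8   59.5    7.6] (150, 53, 71, 92)
pile 205 19 [ 461.6 -328.2  101.1   60.3    7.6] (150, 53, 71, 92)
```

View pics/v9.png

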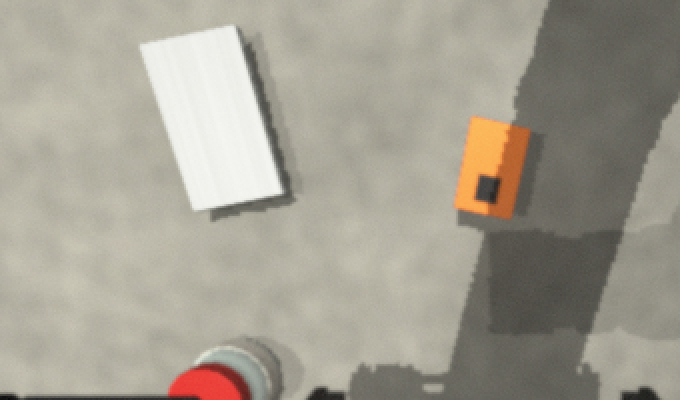

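The pile now shows as one clean outline at (212,117), 100 x 60 mm at the 24 mm level, so the plate sits squarely. The orange cartridge is at (493,167) in the crop, standing free at yaw -15.5°.

```bash
python3 to.py 501.6 -154.5 85 -15.5
python3 -m creep '[{"grip":70,"dp":[75,15,90],"delta_rot":[0,0,12]},{"grip":70,"dp":[75,15,150],"delta_rot":[0,0,12]},{"grip":70,"dp":[75,15,176],"delta_rot":[0,0,12]},{"grip":70,"dp":[75,15,176],"delta_rot":[0,0,12]},{"grip":70,"dp":[75,15,176],"delta_rot":[0,0,12]}]' > /dev/null
python3 to.py 501.6 -154.5 43.3 -15.5
```

```text
dp [ 77.    4.9 176.4] rot [ 0.2 -0.  12. ] n 3.1 t 18.5 F [-0.   0.9 -0.4] M [ 0.03 -0.01 -0.  ] gap 83.8
dp [ 0.7 -9.6 43.2] rot [ 0.1  0.  -0.1] n 0.7 t 19.125 F [-0.3 -0.   0.8] M [-0.01  0.   -0.01] gap 70.1
```

```bash
python3 -m creep '[{"grip":60,"dp":[0.7,-9.6,8],"delta_rot":[0,0,0]},{"grip":60,"dp":[0.7,-9.6,15],"delta_rot":[0,0,0]},{"grip":60,"dp":[0.7,-9.6,40],"delta_rot":[0,0,0]},{"grip":60,"dp":[0.7,-9.6,43],"delta_rot":[0,0,0]},{"grip":50,"dp":[0.7,-9.6,43],"delta_rot":[0,0,0]}]' 8 >/dev/null
python3 to.py 501.6 -154.5 43.3 -15.5
```

```text
dp [0.3 0.1 0.6] rot [ 0.1  0.  -0.1] n 0.0 t 19.75 F [-0.5  0.8  0.3] M [0.01 0.03 0.06] gap 55.5
```

```bash
python3 -m creep '[{"grip":38,"dp":[0.3,0.1,0.6],"delta_rot":[0,0,0]},{"grip":30,"dp":[0.3,0.1,0.6],"delta_rot":[0,0,0]},{"grip":30,"dp":[0.3,0.1,0.6],"delta_rot":[0,0,0]},{"grip":30,"dp":[0.3,0.1,0.6],"delta_rot":[0,0,0]}]' 12
python3 -m creep '[{"grip":30,"dp":[0,0,-15],"delta_rot":[0,0,0]},{"grip":30,"dp":[0,0,-70],"delta_rot":[0,0,0]},{"grip":30,"dp":[0,0,-130],"delta_rot":[0,0,0]},{"grip":30,"dp":[0,0,-190],"delta_rot":[0,0,0]},{"grip":30,"dp":[0,0,-190],"delta_rot":[0,0,0]}]' 20
python3 dk.py 0 -9.8 130
```

```text
time_s: 20.25
position: [502.0, -154.6, 43.9]
tcp_rot: [[-0.963, 0.269, 0.002], [0.269, 0.963, 0.002], [-0.001, 0.003, -1.0]]
ft_force: [-0.8, -0.7, 6.3]
finger_gap: 35.9
time_s: 20.88
position: [503.8, -155.9, 239.4]
tcp_rot: [[-0.963, 0.27, 0.011], [0.27, 0.963, 0.002], [-0.01, 0.005, -1.0]]
ft_force: [0.5, 0.2, -1.5]
finger_gap: 35.8
dp [ 74.1 334.2  61.6] rot [ -4.7 -29.1 -18.4] n 5.6 world [523.2 186.  178.6]
t 20.875 deckpos [  -2.44 -350.12  201.61] Fdeck [-0.3  0.1 -1.5] M [ 0.    0.04 -0.03] gap 35.8
```

```bash
python3 -m creep '[{"grip":30,"dp":[74,334,10],"delta_rot":[-4.7,-29.1,-18.4]},{"grip":30,"dp":[74,334,10],"delta_rot":[-4.7,-29.1,-18.4]},{"grip":30,"dp":[74,334,20],"delta_rot":[-4.7,-29.1,-18.4]},{"grip":30,"dp":[74,334,30],"delta_rot":[-4.7,-29.1,-18.4]},{"grip":30,"dp":[74,334,40],"delta_rot":[-4.7,-29.1,-18.4]}]' >/dev/null
python3 dk.py 0 -9.8 100
```

```text
dp [ 9.9 29.6 57.1] rot [0.  0.  0.1] n 1.0 world [538.2 186.8 152.6]
t 21.5 deckpos [  9.85 -39.38 157.13] Fdeck [ 0.1  0.3 -0.9] M [-0.04  0.6  -0.04] gap 35.9
```

```bash
python3 -m creep '[{"grip":30,"dp":[10,29.6,57],"delta_rot":[0,0,0]},{"grip":30,"dp":[10,29.6,57],"delta_rot":[0,0,0]},{"grip":30,"dp":[10,29.6,75],"delta_rot":[0,0,0]},{"grip":30,"dp":[10,29.6,87],"delta_rot":[0,0,0]},{"grip":30,"dp":[10,29.6,87],"delta_rot":[0,0,0]}]' >/dev/null
python3 dk.py 0.2 -9.8 55
```

```text
dp [-0.5  1.  15. ] rot [-0.  0.  0.] n 0.2 world [560.8 188.  113.7]
t 22.125 deckpos [ -0.31 -10.83  70.01] Fdeck [-0.1 -0.   0. ] M [0.02 0.73 0.  ] gap 36.2
```

```bash
python3 -m creep '[{"grip":30,"dp":[-0.4,1,2],"delta_rot":[0,0,0]},{"grip":30,"dp":[-0.4,1,6],"delta_rot":[0,0,0]},{"grip":30,"dp":[-0.4,1,10],"delta_rot":[0,0,0]},{"grip":30,"dp":[-0.4,1,13],"delta_rot":[0,0,0]},{"grip":30,"dp":[-0.4,1,15],"delta_rot":[0,0,0]}]' >/dev/null
python3 dk.py 0.2 -9.8 43.9
```

```text
dp [-0.2  0.1 10.9] rot [-0.1 -0.   0. ] n 0.2 world [566.4 188.3 104.1]
t 22.75 deckpos [-2.000e-02 -9.850e+00  5.476e+01] Fdeck [-0.7  0.1 -0.6] M [ 0.04  0.74 -0.02] gap 35.7
```

In the pocket about 5 mm with no force, so I'll carry on down.

```bash
python3 -m creep '[{"grip":30,"dp":[0,0,3],"delta_rot":[0,0,0]},{"grip":30,"dp":[0,0,6],"delta_rot":[0,0,0]},{"grip":30,"dp":[0,0,9],"delta_rot":[0,0,0]},{"grip":30,"dp":[0,0,10.5],"delta_rot":[0,0,0]},{"grip":30,"dp":[0,0,10.5],"delta_rot":[0,0,0]}]' >/dev/null
python3 dk.py 0.2 -9.8 43.9
python3 -m creep '[{"grip":30,"dp":[0,0,0.8],"delta_rot":[0,0,0]},{"grip":30,"dp":[0,0,1.6],"delta_rot":[0,0,0]},{"grip":30,"dp":[0,0,1.6],"delta_rot":[0,0,0]}]' >/dev/null
python3 dk.py 0.2 -9.8 43.9
```

```text
dp [-0.3  0.1  0.2] rot [-0.1 -0.   0. ] n 0.0 world [566.4 188.3 104.1]
t 23.375 deckpos [-0.11 -9.93 44.15] Fdeck [ 0.1  0.1 -0.7] M [-0.01  0.71 -0.01] gap 35.9
dp [-0.2  0.1 -0.6] rot [-0.1  0.   0. ] n 0.0 world [566.4 188.3 104.1]
t 23.75 deckpos [ 3.00e-02 -9.94e+00  4.33e+01] Fdeck [-4.7 -2.7 16.2] M [-0.51  1.58  0.  ] gap 35.8
```

```bash
python3 -m creep '[{"grip":30,"dp":[0,0,-0.6],"delta_rot":[0,0,0]},{"grip":44,"dp":[0,0,-0.6],"delta_rot":[0,0,0]},{"grip":54,"dp":[0,0,-0.6],"delta_rot":[0,0,0]},{"grip":58,"dp":[0,0,-0.6],"delta_rot":[0,0,0]},{"grip":58,"dp":[0,0,-0.6],"delta_rot":[0,0,0]}]' 5
python3 -m creep '[{"grip":58,"dp":[0,0,-25],"delta_rot":[0,0,0]},{"grip":58,"dp":[0,0,-80],"delta_rot":[0,0,0]},{"grip":70,"dp":[0,0,-140],"delta_rot":[0,0,0]},{"grip":80,"dp":[0,0,-190],"delta_rot":[0,0,0]},{"grip":80,"dp":[0,0,-190],"delta_rot":[0,0,0]}]'
python3 -m creep '[{"grip":80,"dp":[0,180,-60],"delta_rot":[0,0,0]},{"grip":80,"dp":[0,180,-60],"delta_rot":[0,0,0]},{"grip":80,"dp":[0,180,-60],"delta_rot":[0,0,0]},{"grip":80,"dp":[0,180,-60],"delta_rot":[0,0,0]}]' >/dev/null
python3 - <<'E'
from h import *
from dk import D,B
E
python3 - <<'E'
from h import *
from scipy.spatial.transform import Rotation as R
D=np.array([587.6,199.3,66]);B=R.from_euler('ZY',[3.1,-30],degrees=True).as_matrix()
ims={n:manip.grab_frame(n) for n in('side','top')}
for n in ims: cv2.imwrite(f'pics/end{n}.png',ims[n][...,::-1])
# expected top-face centres of the two cartridges if home (deck z 46): projected, against mask centroids
for n,im in ims.items():
    m=manip.camera_model(n);h,s,v=np.moveaxis(hsv(im),2,0)
    for c,k,y in(('blue',(h>100)&(h<130)&(s>120)&(v>60),80.2),('orange',(h>3)&(h<20)&(s>120)&(v>60),-9.8)):
        P=D+np.array([[a,y+b,46] for a,b in((27,18),(27,-18),(-27,-18),(-27,18))])@B.T;q=proj(m,P).round(1);q0=proj(m,P+8*B[:,2]).round(1)
        x0,y0=(q.min(0)-12).astype(int);x1,y1=(q.max(0)+12).astype(int)
        for b in blobs(k,20,(x0,y0,x1,y1))[:2]: print(n,c,'mask box',cv2.boundingRect(b),'centre',np.round(cv2.minAreaRect(b)[0],1),'| home',q.min(0),q.max(0),q.mean(0).round(1),'8mm high',q0.mean(0).round(1))
m=manip.camera_model('top');im=ims['top'];h,s,v=np.moveaxis(hsv(im),2,0)
for n,k,z,roi in(('bottle',(h>45)&(h<90)&(s>80),90,(360,110,410,165)),('jar',(s>150)&((h<8)|(h>172)),65,(450,165,490,205)),('pile',(v>120)&(s<60),24,(440,225,490,285))):
    for c in blobs(k,20,roi)[:1]: print(n,rectz(m,c,z))
a=ims['side'][110:360,200:450];b=ims['top'][120:290,150:500]
cv2.imwrite('pics/v10.png',np.hstack([cv2.resize(a,(400,400)),cv2.resize(b,(400,194+206))])[...,::-1])
E
```

```text
time_s: 24.38
position: [566.2, 188.2, 104.0]
tcp_rot: [[-0.865, -0.053, 0.499], [-0.047, 0.999, 0.026], [-0.5, -0.001, -0.866]]
ft_force: [-0.0, -0.3, 0.2]
finger_gap: 57.1
time_s: 25.0
position: [471.6, 184.6, 273.1]
tcp_rot: [[-0.862, -0.055, 0.505], [-0.046, 0.998, 0.03], [-0.506, 0.002, -0.863]]
ft_force: [0.1, 0.4, -0.2]
finger_gap: 77.4
side blue mask box (249, 157, 19, 17) centre [257.9 164.9] | home [247.5 156. ] [266.8 172.4] [257.1 164.2] 8mm high [255.8 162.3]
side orange mask box (263, 167, 21, 20) centre [273.  176.5] | home [262.4 166.9] [282.9 184.3] [272.6 175.5] 8mm high [271.3 173.7]
top blue mask box (196, 204, 19, 24) centre [205.1 215.8] | home [194.7 202.6] [214.3 226.5] [204.5 214.6] 8mm high [203.7 215.8]
top orange mask box (235, 200, 21, 26) centre [245.1 212.5] | home [235.1 199.5] [254.1 223.5] [244.6 211.5] 8mm high [244.2 212.7]
bottle [ 727.8 -134.5   41.    30.1   88.7]
jar [ 631.5 -344.2   45.3   43.4   -5.9]
pile [ 460.  -327.1  100.2   59.6    7.1]Traceback (most recent call last):
  File "<stdin>", line 2, in <module>
  File "dk.py", line 8, in <module>
    w=D+B@np.array(list(map(float,sys.argv[1:4])));dp=C.T@(w-s['position']);rv=R.from_matrix(C.T@target(3.1,30)).as_rotvec(degrees=True)
        ~^~~~~~~~~~~~~~~~~~~~~~~~~~~~~~~~~~~~~~~~~
ValueError: matmul: Input operand 1 has a mismatch in its core dimension 0, with gufunc signature (n?,k),(k,m?)->(n?,m?) (size 0 is different from 3)
```

View pics/v10.png

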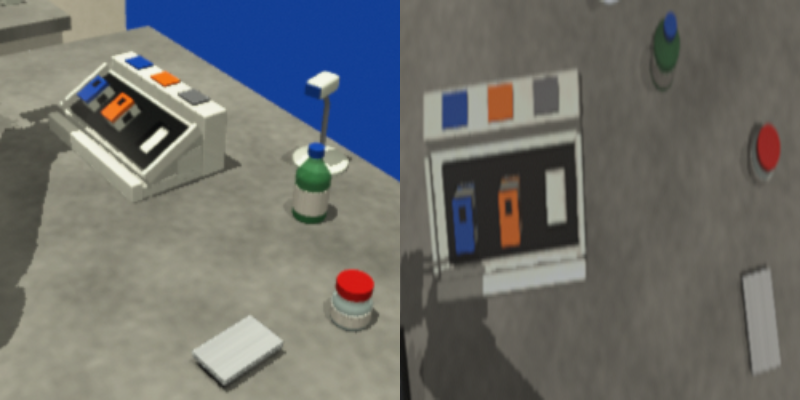

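The final view shows both cartridges home at the same depth and in line with their tabs. The pile is square, the bottle and jar are unmoved, and the arm is clear.

```bash
python3 -c "
from workcell import manip
s=manip.read_state();print(s['time_s'],s['position'],s['ft_force']);print(manip.job_done())"
```

```text
25.6 [431.44228359 362.86536865 323.9156185 ] [-0.69074668 -0.95240414 -0.6887474 ]
the job is handed in; nothing more can be done
None
```

The job is done and handed in at 25.6 s, in the order asked. The blue cartridge is in the blue-tab pocket, the spacer plate is on the spare plate, and the orange cartridge is in the orange-tab pocket. Everything is let go, with the gripper open and clear.

- **Cartridges:** I found the tray clamped about 9.8 mm towards deck -y. Both cartridges slid in without resistance. They met the floor within 1 mm of the expected depth, at about 23 N for blue and 16 N for orange. In the last side view their tops lie within about 1 px of the predicted home position.
- **Plate:** I released it about 2 mm above the pile, then squeezed both plates lightly with the jaws to line them up. The pile then showed as a single outline of about 99.8 x 59.5 mm at the 24 mm level.
- **Bottle and jar:** The last top view shows both where they were at the start, within 0.2 mm.
- **Checks that disagreed:** In the last top view both cartridges' colour patches sit about 1 px from prediction. That is within the 2 mm calibration, but it would also fit a cartridge about 8 mm too high; the side view and the floor contacts rule that out. One leftover helper import raised a harmless script error that did not affect the robot.

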